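Lay the lamp column down against the carving stop

TASK

The hollow wooden lamp column stands on end on the carving board, its marked-out face towards the stop batten. Put your fingertips into its open top and tip it over away from the stop, letting it down gently the whole way until it lies flat on the board with the marked-out face up, then push it along the board until its foot butts squarely against the stop. Do not grip it, lift it off the board or let it fall, leave the other things on the bench alone, and finish with your hand clear.

Things in the scene. Friction and masses are not known exactly. Their poses are not given: they have to be found in the camera images.
- column: loose hollow square column of pale wood, 76 x 76 mm, 190 mm tall, about 0.36 kg; walls 9 mm round a 58 mm square hollow open right through. Starts standing on the board. Origin: centre of the foot end; z from foot to mouth (up at the start); x out of its marked-out face (dark lines and rosettes), which starts towards the stop, up to 7 degrees out of square
- column_mouth (a point): centre of the column's open upper (mouth) end, 190 mm from the foot along the column's z; same axes as the column
- column_heel (a point): middle of the column's foot edge opposite the marked-out face, 38 mm from its origin along -x: the edge it tips about without slipping, with its balance point at about 22 degrees of tilt; same axes as the column
- board: plywood board fixed to the bench, 360 mm (x) by 240 mm (y), 20 mm thick, with a dark wood stop batten across its top at the +x end (32 mm in x, 220 mm in y, 30 mm higher than the board). Origin: centre of the board's underside, on the bench; x along the board to the stop, z up
- stop_face (a point): the middle of the stop's working face, at its foot on the board's upper surface (148 mm along x from the board's centre, 20 mm above the bench); same axes as the board, so the column belongs on the -x side of it
- mallet: bystander: round carver's mallet of wood, standing on its head beside the board; head 94 mm across, 240 mm tall in all; origin at the centre of its underside
- gouge: bystander: carving gouge lying beside the board, 260 mm long along its x, handle (26 mm thick) to -x and blade to +x; origin about mid-length, underside
- wax_tin: bystander: round metal tin, 68 mm across, 50 mm tall, beside the board; origin at the centre of its underside
- stone_block: bystander: oilstone in a wooden case, 170 x 68 x 34 mm, lying beside the board with its length along its x; origin at the centre of its underside

How it is judged:
By the outcome, as a careful person would: the job done as asked, in the order asked, and still so for the second after the job is handed in, with the robot touching nothing.
It also fails if it takes over 58 s, if anything falls off the work surface, if the arm or the gripper's body presses on something with over 40 N, if the wrist force passes 120 N, or if a joint passes its speed limit or range.

ROBOT

A 6-joint arm with a two-finger parallel gripper is mounted at the origin on the work surface. World frame = base frame: x ahead of the robot, y to its left, z up, the work surface at z = 0. Lengths are in m, angles in rad, forces in N, time in s.
With the tool pointing down it reaches from about 0.275 to 0.825 m from the base axis. Payload 4.9 kg.
Tool frame: the origin (TCP) lies on the centre line of the jaws, within the pads' length; the fingertips stand 17 mm ahead of it and the grasp point (between the pads) lies 2 mm behind it; z points along the fingers, x is the direction in which the jaws open and shut, and the axes are right-handed (so a half turn about z gives the same grasp; the last joint's range is limited). The gripper opens to 85 mm and grips with 20 to 120 N. Pads are 22 mm wide; open, the fingers measure 114 mm over their backs; the gripper's body (76 mm by 85 mm) begins 54 mm behind the grasp point. The pads swing forward as they close: fully open they stand 13 mm farther back than shut.
Start: joints at [-1.366, 0.326, -0.193, 1.052, 0, 1.437], TCP at [0.183, -0.519, 0.223] pointing down, gripper open.
Joint ranges: [-2.65, 2.65], [-0.97, 1.79], [-1.3, 1.35], [-1.93, 2.1], [-1.47, 1.37], [-3.14, 3.14]. Speed limits (rad/s): [2.57, 2.57, 3.14, 3.14, 3.14, 3.14].

INTERFACE

Orientations are given as a unit quaternion [x, y, z, w].
In Python, from plant import env, imaging, job gives the robot as it stands. The module is installed in compiled form; this text tells all that it offers.
- The arm moves only by the shell command python3 -m handwheel 'ROWS' [FORCE]. ROWS is JSON, a list that holds one entry, the list of rows, each a list of 5 numbers: the finger opening in cm, from 0 to 8.54, then the shift along the tool's x, y, z in cm, then the turn about the tool's z in rad. In form: [[[grip, x, y, z, yaw], ...]]. A call has 1 to 5 rows; each row shifts and turns the commanded pose from where the row before left it, along the tool's axes as they then stand; what a row does not reach is not made up. A row lasts 1/8 s, in which the tool goes at most 62.5 mm and 10.7 degrees, less where a joint would pass 70% of its speed; a pose out of reach is approached as far as the arm can. A call is refused whole if a number of a shift passes 6.25 or a number of a turn 0.188, either way. A call with a gripper value outside its range is refused whole. The fingers move at their own pace and stop on an object; FORCE is the grip in N (left out, the last holds). Time passes only in rows, so rows that do not move let the fingers close. It gives the time, the measured TCP pose, the force and the opening at its end, in the units of the state.
- env.sense(): the state, without advancing time (a new reading comes with each control period).
- imaging.snapshot(name): name is "scene" or "top" or "wrist"; returns (picture, depth): 420x560x3 uint8, red, green, blue; 420x560 float32, m along the optical axis (not along the pixel's ray), 0 where there is no reading.
- imaging.calibration(name): a dict with "K" (3x3 intrinsics, pixels), "k1" (the pictures are not rectified: a ray, as slopes to the right and down, at radius r is drawn at 1 + k1 r^2 times it, then the intrinsics apply), "rvec" (rotation vector, rad) and "tvec" (3), from world to camera coordinates, as OpenCV has them. Camera axes: x right, y down, z forward; pixel columns grow to the right and rows downward; lengths in m; the calibration is good to about 2 mm. A picture is of the moment at which its call begins: read the wrist's pose just before it. calibration takes no time and is no camera call; for the wrist camera it gives the pose at the moment of the call.
- job.job_done(): hands the job in, once; it reports no verdict.
The state is a dict: "time_s": time; "joints": joint angles; "dq": joint speeds; "joint_efforts": joint torques, N m; "tcp_pos": TCP position; "ee_rot": TCP orientation; "ft_force": force on the tool from outside, world axes, zero at the start; "ft_torque": the same for the moment, N m; "width": finger opening in m.
Only numpy, scipy, OpenCV 4.12 (cv2) and the standard library are available. Lean on these libraries where they do the work, as an engineer would, in place of code of your own. Each camera call takes 0.05 s, during which the arm holds its last target. There are 200 camera calls.

## Working session

There is one attempt and no reset: what is moved stays moved. The work goes in short steps, Python scripts to look and compute and a shell command to move; the robot and the scene stay as the last step left them, time stands still between calls to the robot, and variables do not carry over. Pictures are saved under pics/ and viewed, about 8 in all and at most 12, crops included, and the job is handed in when it is done.

```bash
mkdir -p pics; cat > h.py <<'E'
import numpy as np, cv2
from plant import env, imaging, job
def snap(n,save=None):
    c=imaging.calibration(n); im,d=imaging.snapshot(n)
    if save: cv2.imwrite('pics/'+save+'.png',cv2.cvtColor(im,cv2.COLOR_RGB2BGR))
    return im,d,c
def rays(c,uv):
    uv=np.array(uv,float).reshape(-1,1,2)
    x=cv2.undistortPoints(uv,np.array(c['K']),np.array([c['k1'],0,0,0,0.])).reshape(-1,2)
    R=cv2.Rodrigues(np.array(c['rvec'],float))[0]
    o=-R.T@np.array(c['tvec'],float).ravel()
    return o,np.c_[x,np.ones(len(x))]@R
def onplane(c,uv,z):
    o,r=rays(c,uv); return o+r*((z-o[2])/r[:,2])[:,None]
def cloud(c,d):
    v,u=np.mgrid[:d.shape[0],:d.shape[1]]
    o,r=rays(c,np.c_[u.ravel(),v.ravel()])
    P=o+r*d.ravel()[:,None]; P[d.ravel()==0]=np.nan
    return P.reshape(d.shape+(3,))
E
python3 - <<'E'
from h import *
for n in('scene','top'):
    im,d,c=snap(n,n+'0'); np.savez('/tmp/'+n,im=im,d=d)
    print(n,rays(c,[[280,210]]))
s=env.sense();print(s)
E
```

```text
scene (array([ 1.12383402, -0.47526745,  0.69692329]), array([[-0.57267538,  0.57712638, -0.58241864]]))
top (array([0.49859535, 0.07997481, 0.94597194]), array([[ 0.12064695,  0.01875131, -0.99253641]]))
{'time_s': 0.1, 'joints': array([-1.36620197e+00,  3.26877892e-01, -1.93459462e-01,  1.05199559e+00,
        1.05778079e-05,  1.43658635e+00]), 'dq': array([-0.00166435,  0.00038245,  0.0032611 , -0.00088021,  0.00233639,
       -0.0006978 ]), 'joint_efforts': array([ 1.19080727e-03, -4.44239187e+01,  2.63038391e+01,  7.91192724e-03,
       -9.98850828e-05, -1.28982094e-05]), 'tcp_pos': array([ 0.18270038, -0.51821918,  0.22248499]), 'ee_rot': array([ 8.16198152e-01, -5.77771570e-01, -5.58447888e-04, -5.27692705e-04]), 'ft_force': array([ 0.23293439, -0.64178637, -0.43088345]), 'ft_torque': array([ 0.04094581,  0.04766397, -0.01798412]), 'width': 0.08522712390211065}
```

View pics/top0.png

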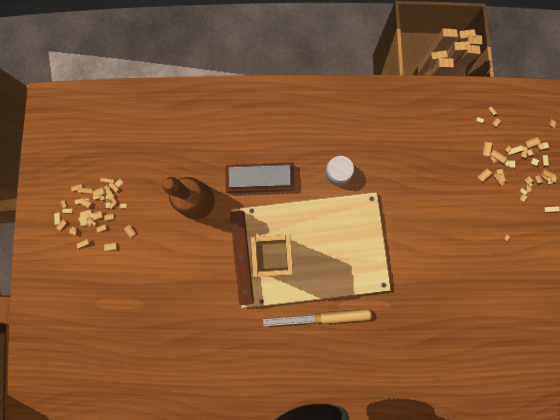

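View pics/scene0.png

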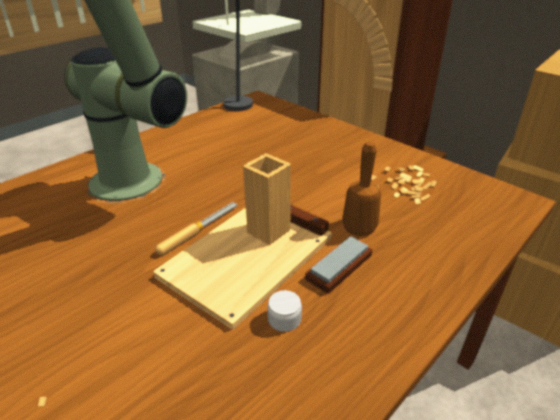

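The top view shows the board at about (310,250), with the stop on its left at (242,257), which is world +y. The column's mouth is at (272,255), and the mallet is at (190,197). The gouge, stone and tin are clear of the tipping direction (image right, −y). Next I measure positions.

```bash
cat > m.py <<'E'
from h import *
def rect(P,m,c,name):
    pts=P[m][:,:2]; pts=pts[np.isfinite(pts).all(1)]
    r=cv2.minAreaRect((pts*1000).astype(np.float32))
    print(name,len(pts),'c',np.round(r[0],1),'size',np.round(r[1],1),'ang',round(r[2],2))
c=imaging.calibration('top'); f=np.load('/tmp/top.npz'); P=cloud(c,f['d']); z=P[...,2]
H=np.histogram(z[np.isfinite(z)],bins=np.arange(-.02,.3,.01)); print(list(zip(np.round(H[1],2),H[0])))
roi=np.zeros(z.shape,bool); roi[180:320,225:400]=1
def big(m):
    m=m.astype(np.uint8); n,l,s,_=cv2.connectedComponentsWithStats(m); return l==1+np.argmax(s[1:,4])
rim=big(roi&(z>.195)&(z<.225)); rect(P,rim,c,'rim'); print('z',np.nanmedian(z[rim]))
b=big(roi&(z>.01)&(z<.03)); rect(P,b,c,'board'); print(np.nanmedian(z[b]))
st=roi.copy(); st[:,256:]=0
s=big(st&(z>.04)&(z<.06)); rect(P,s,c,'stop'); print(np.nanmedian(z[s]))
# pixel contours intersected with planes
for nm,m,h in(('rim',rim,.21),):
    ct=max(cv2.findContours(m.astype(np.uint8),0,2)[0],key=cv2.contourArea).reshape(-1,2)
    q=onplane(c,ct,h)[:,:2]; r=cv2.minAreaRect((q*1000).astype(np.float32)); print(nm,'ray',r, np.round(cv2.boxPoints(r),1).tolist())
# scene camera
c2=imaging.calibration('scene'); f2=np.load('/tmp/scene.npz'); P2=cloud(c2,f2['d']); z2=P2[...,2]
roi=np.zeros(z2.shape,bool); roi[145:190,235:300]=1
rim2=big(roi&(z2>.203)&(z2<.22)); rect(P2,rim2,c2,'rim scene'); print(np.nanmedian(z2[rim2]))
# board corner screws (dark dots) from picture
uv=np.array([[252,211],[372,198.5],[384,285],[262,301]]);q=onplane(c,uv,.02);print('screws',np.round(q,4).tolist())
E
python3 m.py
```

```text
[(np.float64(-0.02), np.int64(0)), (np.float64(-0.01), np.int64(60000)), (np.float64(0.0), np.int64(104962)), (np.float64(0.01), np.int64(5523)), (np.float64(0.02), np.int64(9136)), (np.float64(0.03), np.int64(1393)), (np.float64(0.04), np.int64(837)), (np.float64(0.05), np.int64(1155)), (np.float64(0.06), np.int64(65)), (np.float64(0.07), np.int64(59)), (np.float64(0.08), np.int64(68)), (np.float64(0.09), np.int64(74)), (np.float64(0.1), np.int64(144)), (np.float64(0.11), np.int64(272)), (np.float64(0.12), np.int64(431)), (np.float64(0.13), np.int64(36)), (np.float64(0.14), np.int64(40)), (np.float64(0.15), np.int64(32)), (np.float64(0.16), np.int64(36)), (np.float64(0.17), np.int64(40)), (np.float64(0.18), np.int64(43)), (np.float64(0.19), np.int64(47)), (np.float64(0.2), np.int64(288)), (np.float64(0.21), np.int64(441)), (np.float64(0.22), np.int64(64)), (np.float64(0.23), np.int64(128)), (np.float64(0.24), np.int64(56)), (np.float64(0.25), np.int64(15)), (np.float64(0.26), np.int64(21)), (np.float64(0.27), np.int64(47)), (np.float64(0.28), np.int64(108))]
rim 695 c [500.4 110.8] size [76.3 76.2] ang 3.56
z 0.21030608835031184
board 11920 c [516.3  25.5] size [239.5 361.2] ang 6.45
0.020588259789278696
stop 1301 c [497.4 189.2] size [218.7  32.6] ang 6.53
0.050383981172213876
rim ray ((500.2879333496094, 110.82537841796875), (76.13021087646484, 76.00956726074219), 3.7602829933166504) [[459.79998779296875, 146.3000030517578], [464.79998779296875, 70.4000015258789], [540.7999877929688, 75.4000015258789], [535.7999877929688, 151.1999969482422]]
rim scene 410 c [502.2 109.8] size [79.  80.9] ang 2.8
0.20815686182400095
screws [[0.6089, 0.166, 0.02], [0.6389, -0.128, 0.02], [0.4294, -0.1517, 0.02], [0.3923, 0.1406, 0.02]]
```

Column: centre (0.500, 0.111), column-x direction at 93.7°, rim z = 0.210. Board: board-x at 96.5°. The gap to the stop is about 23 mm. These all match the sizes given. I'll raise the tool, turn it so the jaw axis lies along the column's x (j6 stays in range), then travel over the mouth with the fingers partly shut.

```bash
cat > st.py <<'E'
from h import *
from scipy.spatial.transform import Rotation as R
s=env.sense();A=R.from_quat(s['ee_rot']).as_matrix();p=s['tcp_pos']*1000
a=np.radians(93.66);n=np.array([np.cos(a),np.sin(a),0]);l=np.array([n[1],-n[0],0])
C=np.array([500.3,110.8,0]);H=C-38*n
print('t',round(s['time_s'],2),'p',p.round(1),'yaw',np.degrees(np.arctan2(A[1,0],A[0,0])).round(2),'tilt',A[2,2].round(4),'w',round(s['width']*1000,1))
print('rel heel: u',round((p-H)@n,1),'lat',round((p-H)@l,1),'z',p[2].round(1),'F(u,lat,z)',np.round([s['ft_force']@n,s['ft_force']@l,s['ft_force'][2]],2),'T',s['ft_torque'].round(2),'j',s['joints'].round(2))
E
python3 -m handwheel '[[[2.1,0,0,-5,-0.18],[2.1,0,0,-5,-0.18],[2.1,0,0,-4,-0.18],[2.1,0,0,0,-0.18],[2.1,0,0,0,-0.18]]]' 
python3 -m handwheel '[[[2.1,0,0,0,-0.18],[2.1,0,0,0,-0.18],[2.1,0,0,0,-0.18],[2.1,0,0,0,-0.18],[2.1,0,0,0,-0.18]]]' >/dev/null
python3 -m handwheel '[[[2.1,0,0,0,-0.18],[2.1,0,0,0,-0.18],[2.1,0,0,0,-0.18],[2.1,0,0,0,-0.18],[2.1,0,0,0,-0.18]]]' 
python3 st.py
```

```text
time_s: 0.72
tcp_pos: [0.1828, -0.5188, 0.3634]
ee_rot: [0.987, -0.162, 0.0, 0.0]
ft_force: [0.3, 0.6, 0.0]
width: 0.0213
time_s: 1.98
tcp_pos: [0.1828, -0.5185, 0.3627]
ee_rot: [0.741, 0.672, 0.0, -0.0]
ft_force: [-0.7, 0.5, -0.6]
width: 0.0212
t 1.98 p [ 182.8 -518.5  362.7] yaw 84.45 tilt -1.0 w 21.2
rel heel: u -569.7 lat -357.1 z 362.7 F(u,lat,z) [ 0.59 -0.64 -0.58] T [-0.03 -0.01  0.05] j [-1.37  0.28  0.09  1.39  0.   -1.27]
```

```bash

python3 -m handwheel '[[[2.1,0,0,0,-0.161],[2.1,5,3,0,0],[2.1,5,3,0,0],[2.1,5,3,0,0],[2.1,5,3,0,0]]]' >/dev/null
python3 -m handwheel '[[[2.1,5,3,0,0],[2.1,5,3,0,0],[2.1,5,3,0,0],[2.1,5,3,0,0],[2.1,5,3,0,0]]]' >/dev/null
python3 -m handwheel '[[[2.1,5,3,0,0],[2.1,5,2.7,0,0],[2.1,0.8,0,0,0],[2.1,0,0,0,0]]]' >/dev/null
python3 st.py; python3 -c "
from h import *
im,d,c=snap('wrist','w1'); P=cloud(c,d); np.savez('/tmp/w1',im=im,d=d,P=P)
z=P[...,2]; m=(abs(z-.21)<.005); q=P[m][:,:2]
q=q[(abs(q-[.5,.11])<.07).all(1)]
print(len(q),cv2.minAreaRect((q*1000).astype(np.float32)),z[m].mean())
"
```

```text
t 3.73 p [476.3  57.6 362.8] yaw 93.41 tilt -1.0 w 20.9
rel heel: u -13.6 lat -27.4 z 362.8 F(u,lat,z) [-1.17 -0.77  0.24] T [-0.06  0.    0.01] j [-0.03  0.14 -0.08  1.35 -0.   -0.09]
2322 ((501.7081298828125, 111.38141632080078), (76.4098129272461, 76.1665267944336), 3.3199594020843506) 0.20950705677749484
```

View pics/w1.png

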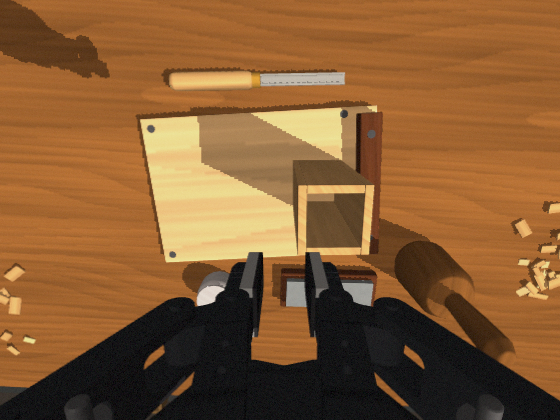

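The wrist view shows both fingertips, at (255,260) and (315,260), with the mouth rim at (335,220) still ahead of them. The wrist depth gives a rim centre of (0.5017, 0.1114) at 3.3°, which agrees within 1.5 mm. Next I check the finger geometry and what move is left.

```bash
python3 - <<'E'
from h import *
f=np.load('/tmp/w1.npz');P=f['P']
a=np.radians(93.4);n=np.array([np.cos(a),np.sin(a),0]);l=np.array([n[1],-n[0],0])
T=np.array([.4763,.0576,.3628])
Q=P.reshape(-1,3); Q=Q[np.isfinite(Q).all(1)&(Q[:,2]>.3)]-T
u=Q@n*1e3;v=Q@l*1e3;z=Q[:,2]*1e3
print('lowest',np.percentile(z,[0,1,5]))
for lo in range(-30,60,8):
  m=(z>=lo)&(z<lo+8)
  for sg in(-1,1):
    k=m&(u*sg>0)
    if k.sum()>5: print(lo,sg,k.sum(),'u',np.percentile(u[k],[1,99]).round(1),'v',np.percentile(v[k],[1,99]).round(1))
E
```

```text
lowest [10.20972323 20.28364356 44.52017513]
10 -1 174 u [-22.4 -10.1] v [-11.5  10.3]
10 1 173 u [10.8 23. ] v [-11.5  10.1]
18 -1 274 u [-23.7 -10.1] v [-11.5   9.6]
18 1 277 u [10.8 24.4] v [-11.5   9.2]
26 -1 331 u [-23.5 -10.1] v [-11.5   9.6]
26 1 323 u [10.8 24.2] v [-11.5   9.4]
34 -1 332 u [-23.5 -10. ] v [-11.6  10.1]
34 1 338 u [10.8 24.2] v [-11.6  10.1]
42 -1 507 u [-27.1 -10.1] v [-12.5  10.5]
42 1 503 u [10.8 27.8] v [-12.4  10.5]
50 -1 990 u [-41.2 -11.7] v [-13.7   7.6]
50 1 986 u [12.4 42. ] v [-13.9   7.7]
58 -1 3114 u [-45.  -11.7] v [-13.5  11.2]
58 1 3146 u [12.5 46.2] v [-13.5  11. ]
```

```bash
python3 - <<'E'
from h import *
c=imaging.calibration('wrist'); d=np.load('/tmp/w1.npz')['d']
a=np.radians(93.4);n=np.array([np.cos(a),np.sin(a),0])
T=np.array([.4763,.0576,.3628])
for dz in(-.017,-.01,0,.01,.02): 
  q=[T+[0,0,dz]+s*.023*n for s in(-1,1)]
  print(dz,cv2.projectPoints(np.array(q),np.array(c['rvec'],float),np.array(c['tvec'],float),np.array(c['K']),np.array([c['k1'],0,0,0,0.]))[0].reshape(-1,2).round(0).tolist())
print(d[250:340:6,250],d[250:340:6,312])
E
```

```text
-0.017 [[245.0, 249.0], [324.0, 248.0]]
-0.01 [[243.0, 254.0], [325.0, 253.0]]
0 [[241.0, 262.0], [328.0, 261.0]]
0.01 [[238.0, 270.0], [330.0, 270.0]]
0.02 [[235.0, 280.0], [333.0, 280.0]]
[0.53674525 0.14489238 0.13935266 0.13483927 0.12950657 0.12511645
 0.1196513  0.11982681 0.11923657 0.1144469  0.11249486 0.11262006
 0.11398124 0.11388035 0.11451643] [0.32929224 0.14566177 0.13875853 0.13472728 0.12953672 0.12438003
 0.12075048 0.11986312 0.11911028 0.12150131 0.12147601 0.12231605
 0.12251371 0.12374061 0.12521082]
```

Wrist depth puts the fingertips about 10 mm above the TCP, but the text says 17 mm ahead of it. I'll check with the scene and top cameras before inserting.

```bash
python3 - <<'E'
from h import *
a=np.radians(93.4);n=np.array([np.cos(a),np.sin(a),0]);l=np.array([n[1],-n[0],0])
T=np.array([.4763,.0576,.3628])
im,d,c=snap('scene','s1'); P=cloud(c,d)
Q=P-T; u=Q@n*1e3;v=Q@l*1e3;z=Q[...,2]*1e3
m=(abs(u)<50)&(abs(v)<40)&(z>-60)&(z<60)
for lo in range(-40,60,4):
  k=m&(z>=lo)&(z<lo+4)
  if k.sum(): print(lo,k.sum(),'u',np.percentile(u[k],[1,99]).round(1),'v',np.percentile(v[k],[1,99]).round(1))
uv=cv2.projectPoints(T.reshape(1,3),np.array(c['rvec'],float),np.array(c['tvec'],float),np.array(c['K']),np.array([c['k1'],0,0,0,0.]))[0].ravel();print(uv)
x,y=uv.astype(int);cr=im[max(0,y-75):y+75,max(0,x-75):x+75];cv2.imwrite('pics/s1c.png',cv2.resize(cr[...,::-1],None,fx=4,fy=4))
E
```

```text
4 4 u [-16.7  10.3] v [-9.2  5.3]
8 27 u [-20.9  15. ] v [-11.9  10.4]
12 34 u [-23.8  15.8] v [-11.3  10.5]
16 41 u [-25.8  21.2] v [-11.3  10.6]
20 46 u [-25.4  21.3] v [-10.3  10.1]
24 48 u [-26.   22.8] v [-11.7  10.4]
28 41 u [-26.   21.5] v [-12.3  10.8]
32 51 u [-27.  23.] v [-12.9  11.2]
36 49 u [-26.2  22.7] v [-12.8  10.9]
40 44 u [-26.6  20.2] v [-10.5  10.7]
44 39 u [-26.9  18.8] v [-11.7  10.2]
48 40 u [-28.6  25.9] v [-12.6  11.8]
52 59 u [-41.3  35.6] v [-13.   12.6]
56 81 u [-43.8  41. ] v [-11.8  13.1]
[236.99719331 102.4203007 ]
```

View pics/s1c.png

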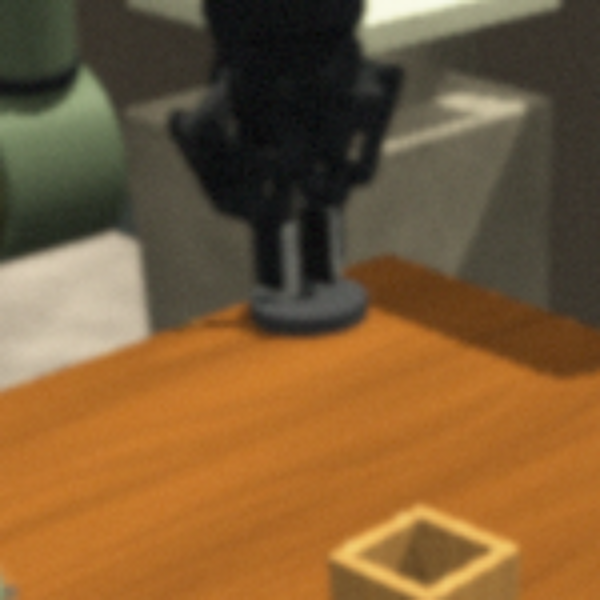

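All three views agree: at this opening the tips sit 8–9 mm above the reported TCP z, and laterally they are centred. The text's 17 mm doesn't hold for the z I read, so I'll use what I measured (tip z ≈ reported z + 9). The measured span over the finger backs is about 48 mm at 21 mm opening. Next I go over the mouth.

```bash
sed -i 's/93.66/93.5/; s/500.3,110.8/501.0,111.1/' st.py
python3 -m handwheel '[[[2.3,2.6,1.4,0,0],[2.3,2.6,1.4,0,0],[2.3,0,0,5,0],[2.3,0,0,5,0],[2.3,0,0,0,0]]]' >/dev/null
python3 st.py; python3 - <<'E'
from h import *
from plant import env
s=env.sense(); im,d,c=snap('wrist','w2'); P=cloud(c,d)
z=P[...,2]; m=(abs(z-.21)<.004); q=P[m][:,:2]; q=q[(abs(q-[.501,.111])<.06).all(1)]
print(len(q),cv2.minAreaRect((q*1000).astype(np.float32)),np.median(z[m]))
k=(abs(P[...,0]-.5)<.06)&(abs(P[...,1]-.11)<.06)&(z>.225)&(z<.36); print('tip z',np.percentile(z[k],[0,.5,2]), s['tcp_pos'][2])
E
```

```text
t 4.45 p [498.7 109.2 260.2] yaw 93.2 tilt -1.0 w 23.2
rel heel: u 36.2 lat -2.5 z 260.2 F(u,lat,z) [0.83 0.35 0.21] T [-0.02  0.01 -0.02] j [ 0.07  0.24 -0.22  1.12 -0.    0.02]
4126 ((501.7087707519531, 111.47384643554688), (75.96222686767578, 76.63536071777344), 3.651451587677002) 0.20964897716688163
tip z [0.2677088  0.27606513 0.28591691] 0.2601752960074785
```

View pics/w2.png

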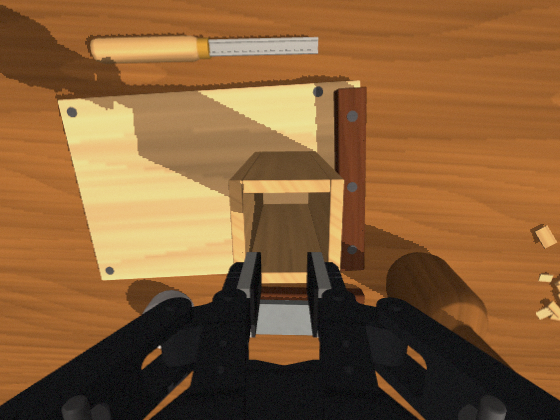

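This view shows the tips still above the mouth; its rim corners are at (232,182), (343,182), (340,283) and (232,283). Tip depth confirms reported z + 8. Now I insert 25 mm and print the arc table.

```bash

python3 -m handwheel '[[[2.3,0.2,0.3,2.5,0],[2.3,0,0,2.0,0],[2.3,0,0,2.0,0],[2.3,0,0,1.8,0],[2.3,0,0,0,0]]]' >/dev/null
python3 st.py; python3 - <<'E'
import numpy as np
def p(t,c=25):
    t=np.radians(t);d=25-np.clip((np.degrees(t)-25)/65,0,1)*11
    return np.array([67*np.cos(t)-190*np.sin(t)-c,20+67*np.sin(t)+190*np.cos(t)-d-8])
for a in range(0,90,5):
    q=(p(a+5)-p(a))/5; print(a,a+5,'row dx %.2f dz %.2f'%(q[0]/10,-q[1]/10),'end u,z',p(a+5).round(1))
E
```

```text
t 5.12 p [505.7 112.4 181.8] yaw 93.27 tilt -1.0 w 23.2
rel heel: u 39.0 lat 4.8 z 181.8 F(u,lat,z) [-0.59  0.22  0.42] T [ 0.02  0.02 -0.02] j [ 0.08  0.3  -0.34  0.93 -0.    0.02]
0 5 row dx -0.34 dz -0.10 end u,z [ 25.2 182.1]
5 10 row dx -0.34 dz -0.07 end u,z [  8.  185.7]
10 15 row dx -0.35 dz -0.04 end u,z [ -9.5 187.9]
15 20 row dx -0.35 dz -0.01 end u,z [-27.  188.5]
20 25 row dx -0.35 dz 0.02 end u,z [-44.6 187.5]
25 30 row dx -0.35 dz 0.03 end u,z [-62.  185.9]
30 35 row dx -0.34 dz 0.06 end u,z [-79.1 182.8]
35 40 row dx -0.33 dz 0.09 end u,z [-95.8 178.2]
40 45 row dx -0.32 dz 0.12 end u,z [-112.   172.1]
45 50 row dx -0.31 dz 0.15 end u,z [-127.5  164.7]
50 55 row dx -0.29 dz 0.17 end u,z [-142.2  155.9]
55 60 row dx -0.28 dz 0.20 end u,z [-156.   145.9]
60 65 row dx -0.26 dz 0.22 end u,z [-168.9  134.8]
65 70 row dx -0.23 dz 0.24 end u,z [-180.6  122.6]
70 75 row dx -0.21 dz 0.26 end u,z [-191.2  109.4]
75 80 row dx -0.19 dz 0.28 end u,z [-200.5   95.3]
80 85 row dx -0.16 dz 0.30 end u,z [-208.4   80.5]
85 90 row dx -0.13 dz 0.31 end u,z [-215.   65.]
```

```bash

python3 -m handwheel '[[[2.3,-0.28,-0.08,0,0],[2.3,-0.28,-0.08,0,0],[2.3,-0.28,-0.08,0,0],[2.3,-0.28,-0.08,0,0],[2.3,-0.28,-0.08,0,0]]]' >/dev/null
python3 st.py
python3 -m handwheel '[[[2.3,-0.34,0,-0.07,0],[2.3,-0.34,0,-0.07,0],[2.3,-0.34,0,-0.07,0],[2.3,-0.34,0,-0.07,0],[2.3,-0.34,0,-0.07,0]]]' >/dev/null
python3 st.py; python3 -c "
from h import *
im,d,c=snap('scene','s2');cv2.imwrite('pics/s2c.png',cv2.resize(im[80:280,150:410,::-1],None,fx=3,fy=3))"
```

```text
t 5.75 p [501.4  98.7 180.3] yaw 93.34 tilt -1.0 w 23.4
rel heel: u 25.6 lat -0.3 z 180.3 F(u,lat,z) [ 1.08 -0.16  0.44] T [ 0.15 -0.12 -0.01] j [ 0.05  0.29 -0.36  0.92  0.   -0.01]
t 6.38 p [502.4  81.6 183.7] yaw 93.33 tilt -1.0 w 22.7
rel heel: u 8.5 lat -0.4 z 183.7 F(u,lat,z) [ 0.37 -0.36 -0.63] T [ 0.15 -0.02 -0.05] j [ 0.02  0.28 -0.36  0.93 -0.   -0.04]
```

View pics/s2c.png

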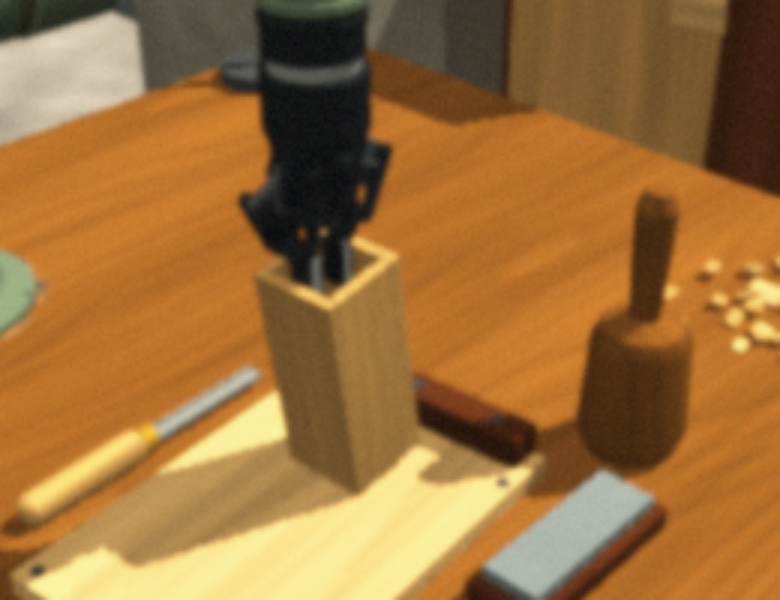

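The crop shows the column tilting away from the stop about its heel, with the fingertips inside the mouth at (320,270). I'll add a tilt measurement from the visible side face and go on.

```bash
cat > tilt.py <<'E'
from h import *
exec(open('st.py').read().split('\n',1)[1])
im,d,c=snap('scene','last');P=cloud(c,d)*1000-H
u=P@n;v=P@l;z=P[...,2];hsv=cv2.cvtColor(im,cv2.COLOR_RGB2HSV)
m=(abs(v-38)<6)&(z>24)&(z<260)&(u>-260)&(u<120)&(hsv[...,2]>70)
m=cv2.morphologyEx(m.astype(np.uint8),cv2.MORPH_OPEN,np.ones((3,3)))
nn,lb,stt,_=cv2.connectedComponentsWithStats(m);k=lb==1+np.argmax(stt[1:,4])
q=np.c_[u[k],z[k]];r=cv2.minAreaRect(q.astype(np.float32));b=cv2.boxPoints(r)
e=max((b[1]-b[0],b[2]-b[1]),key=np.linalg.norm);e=e*np.sign(e[1] if abs(e[1])>20 else -e[0])
print('TILT',round(np.degrees(np.arctan2(-e[0],e[1])),1),'size',np.round(r[1],1),'corners u,z',b.round(0).tolist())
E
python3 tilt.py
python3 -m handwheel '[[[2.3,-0.35,0,-0.06,0],[2.3,-0.35,0,-0.06,0],[2.3,-0.35,0,-0.06,0],[2.3,-0.35,0,-0.06,0],[2.3,-0.35,0,-0.06,0]]]' >/dev/null
python3 tilt.py
python3 -m handwheel '[[[2.3,-0.35,0,-0.02,0],[2.3,-0.35,0,-0.02,0],[2.3,-0.35,0,-0.02,0],[2.3,-0.35,0,-0.02,0],[2.3,-0.35,0,-0.02,0]]]' >/dev/null
python3 tilt.py
```

```text
t 6.42 p [502.5  81.2 183.8] yaw 93.31 tilt -1.0 w 23.0
rel heel: u 8.1 lat -0.3 z 183.8 F(u,lat,z) [ 0.38 -0.19  0.53] T [ 0.08 -0.02 -0.01] j [ 0.02  0.28 -0.36  0.93 -0.   -0.04]
TILT 7.8 size [ 78.1 190.7] corners u,z [[-29.0, 209.0], [-3.0, 20.0], [74.0, 30.0], [48.0, 219.0]]
t 7.1 p [503.5  64.1 186.8] yaw 93.33 tilt -1.0 w 23.1
rel heel: u -9.0 lat -0.4 z 186.8 F(u,lat,z) [ 0.12  0.1  -0.42] T [0.04 0.03 0.05] j [-0.02  0.28 -0.36  0.93 -0.   -0.08]
TILT 13.1 size [ 79.  193.2] corners u,z [[-46.0, 206.0], [-2.0, 18.0], [75.0, 36.0], [31.0, 224.0]]
t 7.78 p [504.5  46.6 187.7] yaw 93.33 tilt -1.0 w 23.1
rel heel: u -26.5 lat -0.5 z 187.7 F(u,lat,z) [ 0.35  0.08 -0.06] T [ 0.04 -0.    0.01] j [-0.05  0.27 -0.36  0.94 -0.   -0.11]
TILT 18.2 size [ 78.1 194. ] corners u,z [[-62.0, 201.0], [-1.0, 17.0], [73.0, 41.0], [12.0, 226.0]]
```

The tilt tracks the plan (18.2° where 20° was planned, with the expected slack) and the heel is not moving. Now through the balance point, slowly.

```bash

python3 -m handwheel '[[[2.3,-0.18,0,0,0],[2.3,-0.18,0,0.01,0],[2.3,-0.18,0,0.01,0],[2.3,-0.18,0,0.01,0],[2.3,-0.18,0,0.01,0]]]' >/dev/null
python3 -m handwheel '[[[2.3,-0.18,0,0.01,0],[2.3,-0.18,0,0.01,0],[2.3,-0.18,0,0.01,0],[2.3,-0.18,0,0.01,0],[2.3,-0.18,0,0.01,0]]]' >/dev/null
python3 tilt.py
python3 -m handwheel '[[[2.3,-0.18,0,0.02,0],[2.3,-0.18,0,0.02,0],[2.3,-0.18,0,0.02,0],[2.3,-0.18,0,0.02,0],[2.3,-0.18,0,0.02,0]]]' >/dev/null
python3 -m handwheel '[[[2.3,-0.18,0,0.02,0],[2.3,-0.18,0,0.02,0],[2.3,-0.18,0,0.02,0],[2.3,-0.18,0,0.02,0],[2.3,-0.18,0,0.02,0]]]' >/dev/null
python3 tilt.py
```

```text
t 9.07 p [505.5  28.8 186.8] yaw 93.33 tilt -1.0 w 22.8
rel heel: u -44.4 lat -0.5 z 186.8 F(u,lat,z) [ 0.48 -0.46 -0.26] T [0.02 0.02 0.04] j [-0.09  0.27 -0.36  0.93 -0.   -0.15]
TILT 23.0 size [ 77.4 193.9] corners u,z [[-76.0, 196.0], [-1.0, 17.0], [71.0, 47.0], [-5.0, 226.0]]
t 10.38 p [506.5  10.8 184.8] yaw 93.33 tilt -1.0 w 22.9
rel heel: u -62.4 lat -0.6 z 184.8 F(u,lat,z) [-0.01 -0.55 -0.18] T [-0.11 -0.05  0.02] j [-0.12  0.28 -0.37  0.93 -0.   -0.18]
TILT 30.1 size [ 76.8 192.4] corners u,z [[-98.0, 184.0], [-1.0, 18.0], [65.0, 56.0], [-31.0, 223.0]]
```

It is past balance and held on the upper wall: 30.1° where 30° was planned. Continuing.

```bash

python3 -m handwheel '[[[2.3,-0.34,0,0.05,0],[2.3,-0.34,0,0.05,0],[2.3,-0.34,0,0.05,0],[2.3,-0.34,0,0.05,0],[2.3,-0.34,0,0.05,0]]]' >/dev/null
python3 tilt.py
python3 -m handwheel '[[[2.3,-0.33,0,0.09,0],[2.3,-0.33,0,0.09,0],[2.3,-0.33,0,0.09,0],[2.3,-0.33,0,0.09,0],[2.3,-0.33,0,0.09,0]]]' >/dev/null
python3 tilt.py
python3 -m handwheel '[[[2.3,-0.32,0,0.12,0],[2.3,-0.32,0,0.12,0],[2.3,-0.32,0,0.12,0],[2.3,-0.32,0,0.12,0],[2.3,-0.32,0,0.12,0]]]' >/dev/null
python3 tilt.py
```

```text
t 11.05 p [507.5  -6.3 182.2] yaw 93.33 tilt -1.0 w 22.9
rel heel: u -79.5 lat -0.7 z 182.2 F(u,lat,z) [-0.44 -0.8   0.52] T [-0.12 -0.   -0.02] j [-0.16  0.28 -0.37  0.92 -0.   -0.22]
TILT 35.2 size [ 76.3 193.6] corners u,z [[-112.0, 176.0], [-0.0, 18.0], [62.0, 62.0], [-49.0, 220.0]]
t 11.72 p [508.5 -22.7 177.7] yaw 93.33 tilt -1.0 w 22.9
rel heel: u -96.0 lat -0.7 z 177.7 F(u,lat,z) [-0.98  0.17 -0.01] T [-0.12 -0.    0.01] j [-0.19  0.29 -0.37  0.91 -0.   -0.25]
TILT 40.0 size [ 76.  194.8] corners u,z [[-124.0, 166.0], [1.0, 17.0], [59.0, 66.0], [-66.0, 215.0]]
t 12.4 p [509.4 -38.7 171.7] yaw 93.33 tilt -1.0 w 22.9
rel heel: u -112.0 lat -0.7 z 171.7 F(u,lat,z) [-0.85 -0.17 -0.14] T [-0.19 -0.06  0.02] j [-0.22  0.3  -0.37  0.9  -0.   -0.28]
TILT 44.9 size [ 75.9 195.2] corners u,z [[-137.0, 156.0], [1.0, 17.0], [54.0, 71.0], [-83.0, 209.0]]
```

```bash

python3 -m handwheel '[[[2.3,-0.31,0,0.15,0],[2.3,-0.31,0,0.15,0],[2.3,-0.31,0,0.15,0],[2.3,-0.31,0,0.15,0],[2.3,-0.31,0,0.15,0]]]' >/dev/null
python3 tilt.py
python3 -m handwheel '[[[2.3,-0.29,0,0.17,0],[2.3,-0.29,0,0.17,0],[2.3,-0.29,0,0.17,0],[2.3,-0.29,0,0.17,0],[2.3,-0.29,0,0.17,0]]]' >/dev/null
python3 tilt.py
python3 -m handwheel '[[[2.3,-0.14,0,0.1,0],[2.3,-0.14,0,0.1,0],[2.3,-0.14,0,0.1,0],[2.3,-0.14,0,0.1,0],[2.3,-0.14,0,0.1,0]]]' >/dev/null
python3 tilt.py
```

```text
t 13.07 p [510.3 -54.2 164.2] yaw 93.33 tilt -1.0 w 23.0
rel heel: u -127.5 lat -0.8 z 164.2 F(u,lat,z) [-1.52  0.29 -0.06] T [-0.22 -0.02  0.05] j [-0.25  0.31 -0.38  0.88 -0.   -0.31]
TILT 50.0 size [ 76.2 194.3] corners u,z [[-148.0, 143.0], [1.0, 18.0], [49.0, 76.0], [-100.0, 201.0]]
t 13.75 p [511.1 -68.6 155.6] yaw 93.33 tilt -1.0 w 23.2
rel heel: u -142.0 lat -0.9 z 155.6 F(u,lat,z) [-0.98  0.57 -1.27] T [-0.21 -0.07  0.02] j [-0.28  0.32 -0.38  0.86 -0.   -0.33]
TILT 54.8 size [ 76.6 194.3] corners u,z [[-159.0, 130.0], [0.0, 18.0], [44.0, 80.0], [-115.0, 192.0]]
t 14.43 p [511.6 -75.4 150.7] yaw 93.34 tilt -1.0 w 23.1
rel heel: u -148.8 lat -0.8 z 150.7 F(u,lat,z) [-1.45  0.1  -0.14] T [-0.19 -0.02 -0.01] j [-0.29  0.33 -0.39  0.85  0.   -0.35]
TILT 57.6 size [ 75.6 193.4] corners u,z [[-162.0, 123.0], [1.0, 19.0], [42.0, 83.0], [-122.0, 187.0]]
```

```bash

python3 -m handwheel '[[[2.3,-0.14,0,0.1,0],[2.3,-0.14,0,0.1,0],[2.3,-0.14,0,0.1,0],[2.3,-0.14,0,0.1,0],[2.3,-0.14,0,0.1,0]]]' >/dev/null
python3 tilt.py
python3 -m handwheel '[[[2.3,-0.13,0,0.11,0],[2.3,-0.13,0,0.11,0],[2.3,-0.13,0,0.11,0],[2.3,-0.13,0,0.11,0],[2.3,-0.13,0,0.11,0]]]' >/dev/null
python3 tilt.py
python3 -m handwheel '[[[2.3,-0.13,0,0.11,0],[2.3,-0.13,0,0.11,0],[2.3,-0.13,0,0.11,0],[2.3,-0.13,0,0.11,0],[2.3,-0.13,0,0.11,0]]]' >/dev/null
python3 tilt.py
```

```text
t 15.1 p [512.  -82.4 145.7] yaw 93.34 tilt -1.0 w 23.2
rel heel: u -155.9 lat -0.8 z 145.7 F(u,lat,z) [-1.14  0.61 -1.56] T [-0.23 -0.05  0.04] j [-0.3   0.34 -0.39  0.84 -0.   -0.36]
TILT 59.9 size [ 76.8 193.6] corners u,z [[-167.0, 115.0], [0.0, 18.0], [39.0, 84.0], [-128.0, 181.0]]
t 15.78 p [512.4 -89.  140.2] yaw 93.34 tilt -1.0 w 23.1
rel heel: u -162.4 lat -0.9 z 140.2 F(u,lat,z) [-1.55  0.08  0.01] T [-0.25 -0.08 -0.03] j [-0.31  0.34 -0.39  0.83 -0.   -0.37]
TILT 62.3 size [ 77.3 195.2] corners u,z [[-172.0, 108.0], [1.0, 17.0], [37.0, 86.0], [-136.0, 176.0]]
t 16.45 p [512.8 -95.4 134.7] yaw 93.33 tilt -1.0 w 22.8
rel heel: u -168.9 lat -0.9 z 134.7 F(u,lat,z) [-1.47  0.02 -0.2 ] T [-0.26 -0.02  0.04] j [-0.33  0.35 -0.4   0.82 -0.   -0.38]
TILT 64.7 size [ 77.8 194. ] corners u,z [[-176.0, 100.0], [-0.0, 17.0], [33.0, 87.0], [-142.0, 170.0]]
```

```bash

python3 -m handwheel '[[[2.3,-0.12,0,0.12,0],[2.3,-0.12,0,0.12,0],[2.3,-0.12,0,0.12,0],[2.3,-0.12,0,0.12,0],[2.3,-0.12,0,0.12,0]]]' >/dev/null
python3 tilt.py
python3 -m handwheel '[[[2.3,-0.12,0,0.12,0],[2.3,-0.11,0,0.12,0],[2.3,-0.12,0,0.12,0],[2.3,-0.11,0,0.12,0],[2.3,-0.11,0,0.12,0]]]' >/dev/null
python3 tilt.py
python3 -m handwheel '[[[2.3,-0.11,0,0.13,0],[2.3,-0.11,0,0.13,0],[2.3,-0.11,0,0.13,0],[2.3,-0.11,0,0.13,0],[2.3,-0.1,0,0.13,0]]]' >/dev/null
python3 tilt.py
```

```text
t 17.12 p [ 513.1 -101.4  128.7] yaw 93.33 tilt -1.0 w 23.0
rel heel: u -174.9 lat -0.9 z 128.7 F(u,lat,z) [-1.45 -0.08 -1.39] T [-0.34 -0.08  0.01] j [-0.34  0.36 -0.4   0.81 -0.   -0.39]
TILT 67.4 size [ 78.4 192.5] corners u,z [[-179.0, 91.0], [-1.0, 17.0], [29.0, 90.0], [-149.0, 164.0]]
t 17.8 p [ 513.4 -107.1  122.7] yaw 93.33 tilt -1.0 w 23.4
rel heel: u -180.5 lat -0.9 z 122.7 F(u,lat,z) [-2.22 -0.11 -0.65] T [-0.33 -0.02  0.02] j [-0.35  0.37 -0.41  0.79  0.   -0.4 ]
TILT 69.2 size [ 78.2 194.3] corners u,z [[-182.0, 85.0], [0.0, 17.0], [28.0, 90.0], [-154.0, 159.0]]
t 18.48 p [ 513.7 -112.5  116.2] yaw 93.34 tilt -1.0 w 22.7
rel heel: u -186.0 lat -1.0 z 116.2 F(u,lat,z) [-1.62  0.59 -1.13] T [-0.32  0.01  0.02] j [-0.36  0.38 -0.41  0.78 -0.   -0.41]
TILT 72.1 size [ 77.3 193.9] corners u,z [[-184.0, 77.0], [1.0, 17.0], [24.0, 91.0], [-160.0, 151.0]]
```

```bash

python3 -m handwheel '[[[2.3,-0.1,0,0.13,0],[2.3,-0.11,0,0.13,0],[2.3,-0.1,0,0.13,0],[2.3,-0.11,0,0.13,0],[2.3,-0.1,0,0.13,0]]]' >/dev/null
python3 tilt.py
python3 -m handwheel '[[[2.3,-0.1,0,0.14,0],[2.3,-0.09,0,0.14,0],[2.3,-0.1,0,0.14,0],[2.3,-0.09,0,0.14,0],[2.3,-0.1,0,0.14,0]]]' >/dev/null
python3 tilt.py
python3 -m handwheel '[[[2.3,-0.09,0,0.14,0],[2.3,-0.09,0,0.14,0],[2.3,-0.09,0,0.14,0],[2.3,-0.09,0,0.14,0],[2.3,-0.09,0,0.14,0]]]' >/dev/null
python3 tilt.py
```

```text
t 19.15 p [ 514.  -117.7  109.7] yaw 93.33 tilt -1.0 w 22.9
rel heel: u -191.2 lat -0.9 z 109.7 F(u,lat,z) [-1.57 -0.09 -1.13] T [-0.33 -0.01 -0.03] j [-0.37  0.39 -0.41  0.77 -0.   -0.42]
TILT 75.1 size [ 79.  192.8] corners u,z [[-186.0, 67.0], [-0.0, 17.0], [20.0, 94.0], [-166.0, 143.0]]
t 19.82 p [ 514.3 -122.4  102.7] yaw 93.34 tilt -1.0 w 22.9
rel heel: u -195.9 lat -1.0 z 102.7 F(u,lat,z) [-1.57 -0.19 -0.85] T [-0.42 -0.04  0.06] j [-0.37  0.4  -0.42  0.75  0.   -0.43]
TILT 77.4 size [ 79.  192.9] corners u,z [[-189.0, 60.0], [-0.0, 17.0], [17.0, 95.0], [-171.0, 137.0]]
t 20.5 p [ 514.6 -127.    95.7] yaw 93.33 tilt -1.0 w 22.9
rel heel: u -200.4 lat -1.0 z 95.7 F(u,lat,z) [-1.83 -0.4  -1.52] T [-0.34 -0.02  0.04] j [-0.38  0.41 -0.42  0.74 -0.   -0.44]
TILT 80.3 size [ 80.5 193.7] corners u,z [[-190.0, 49.0], [1.0, 16.0], [15.0, 95.0], [-176.0, 128.0]]
```

```bash

python3 -m handwheel '[[[2.3,-0.08,0,0.15,0],[2.3,-0.08,0,0.15,0],[2.3,-0.08,0,0.15,0],[2.3,-0.08,0,0.15,0],[2.3,-0.08,0,0.15,0]]]' >/dev/null
python3 tilt.py
python3 -m handwheel '[[[2.3,-0.08,0,0.15,0],[2.3,-0.07,0,0.15,0],[2.3,-0.08,0,0.15,0],[2.3,-0.07,0,0.15,0],[2.3,-0.08,0,0.15,0]]]' >/dev/null
python3 tilt.py
python3 -m handwheel '[[[2.3,-0.07,0,0.15,0],[2.3,-0.07,0,0.15,0],[2.3,-0.07,0,0.15,0],[2.3,-0.06,0,0.15,0],[2.3,-0.07,0,0.15,0]]]' >/dev/null
python3 tilt.py
```

```text
t 21.18 p [ 514.8 -130.8   88.2] yaw 93.34 tilt -1.0 w 22.6
rel heel: u -204.3 lat -1.0 z 88.2 F(u,lat,z) [-0.2  -0.12  0.09] T [ 0.03  0.05 -0.06] j [-0.39  0.42 -0.43  0.72  0.   -0.45]
TILT 89.3 size [ 74.1 191.3] corners u,z [[-183.0, 25.0], [8.0, 22.0], [9.0, 96.0], [-182.0, 99.0]]
t 21.85 p [ 515.  -134.7   80.7] yaw 93.33 tilt -1.0 w 23.2
rel heel: u -208.2 lat -1.0 z 80.7 F(u,lat,z) [-0.79  1.05  0.46] T [ 0.01 -0.03 -0.03] j [-0.39  0.43 -0.43  0.7   0.   -0.45]
TILT 89.8 size [ 73.5 190.6] corners u,z [[-182.0, 24.0], [8.0, 24.0], [8.0, 97.0], [-182.0, 98.0]]
t 22.52 p [ 515.2 -138.1   73.2] yaw 93.33 tilt -1.0 w 23.4
rel heel: u -211.6 lat -1.0 z 73.2 F(u,lat,z) [-1.21 -0.22  0.03] T [-0.01 -0.   -0.02] j [-0.4   0.45 -0.44  0.69  0.   -0.46]
TILT 89.5 size [ 74.1 191.2] corners u,z [[-183.0, 24.0], [8.0, 23.0], [9.0, 97.0], [-182.0, 99.0]]
```

Between about 80° and 89° the heel lost its grip. It slid about 8 mm towards the stop, and the column settled the last few degrees faster than my hand. I note that for the report. It now lies flat with the marked face up. I'll back off, measure from above, and turn the jaws across for the push.

```bash

python3 -m handwheel '[[[2.3,-2,0,0,0],[2.3,-2,0,0,0],[4,0,0,0,0.18],[6,0,0,0,0.18],[6,0,0,0,0.18]]]' >/dev/null
python3 -m handwheel '[[[6,0,0,0,0.18],[6,0,0,0,0.18],[6,0,0,0,0.18],[6,0,0,0,0.18],[6,0,0,0,0.075]]]' >/dev/null
python3 st.py
cat > col.py <<'E'
from h import *
im,d,c=snap('top','topl');P=cloud(c,d);z=P[...,2];hsv=cv2.cvtColor(im,cv2.COLOR_RGB2HSV)
m=(abs(z-.096)<.006)&(P[...,0]>.42)&(P[...,0]<.62)&(P[...,1]>-.2)&(P[...,1]<.22)&(hsv[...,2]>60)
m=cv2.morphologyEx(m.astype(np.uint8),cv2.MORPH_OPEN,np.ones((3,3)))
n,l,s,_=cv2.connectedComponentsWithStats(m);k=l==1+np.argmax(s[1:,4])
q=P[k][:,:2]*1000;r=cv2.minAreaRect(q.astype(np.float32));b=cv2.boxPoints(r)
print('col',np.round(r[0],1),np.round(r[1],1),round(r[2],2),'z',np.median(z[k]).round(4))
bx=np.array([np.cos(np.radians(96.5)),np.sin(np.radians(96.5))]);by=np.array([-bx[1],bx[0]])
B=np.array([516.3,25.5]);print('corners in board frame',np.round(np.c_[(b-B)@bx,(b-B)@by],1).tolist(),'(stop face at 148)')
E
python3 col.py
```

```text
t 23.82 p [ 517.8 -179.7   73.4] yaw 16.59 tilt -1.0 w 59.9
rel heel: u -253.3 lat -1.0 z 73.4 F(u,lat,z) [ 0.04  0.18 -0.38] T [ 0.   -0.   -0.03] j [-0.47  0.47 -0.4   0.7  -0.    0.81]
col [507.7 -13.3] [ 76.3 191.1] 3.29 z 0.0966
corners in board frame [[59.9, 45.6], [-130.9, 56.4], [-135.1, -19.8], [55.7, -30.5]] (stop face at 148)
```

View pics/topl.png

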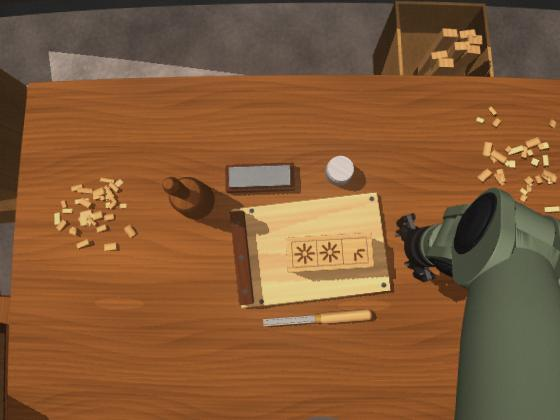

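The column lies flat at (330,253) with its rosettes up. In the board frame its foot is at 56–60 mm (the stop is at 148) and it is 3.2° out of square. I'll align the jaws with the stop, lower and approach.

```bash
cat > bf.py <<'E'
from h import *
s=env.sense();p=s['tcp_pos']*1000;a=np.radians(96.5);bx=np.array([np.cos(a),np.sin(a),0]);by=np.array([-bx[1],bx[0],0]);q=p-[516.3,25.5,0]
from scipy.spatial.transform import Rotation as R
A=R.from_quat(s['ee_rot']).as_matrix()
print('t',round(s['time_s'],2),'tcp board',np.round([q@bx,q@by,p[2]],1),'yaw',np.degrees(np.arctan2(A[1,0],A[0,0])).round(2),'F bx,by,z',np.round([s['ft_force']@bx,s['ft_force']@by,s['ft_force'][2]],2),'w',s['width'].round(4) if hasattr(s['width'],'round') else s['width'])
E
python3 -m handwheel '[[[6,0,0,0,0.176],[6,0.3,0,1.8,0],[6,0,0,1.8,0],[6,0,-2.5,0,0],[6,0,-2.5,0,0]]]' >/dev/null
python3 bf.py
python3 -c "
from h import *
P=cloud(*(lambda t:(t[2],t[1]))(snap('scene','s5'))); z=P[...,2]
T=env.sense()['tcp_pos'];m=(abs(P[...,0]-T[0])<.06)&(abs(P[...,1]-T[1])<.02)&(z>.028)&(z<.15)
print('tip z',np.percentile(z[m],[0,1,5]),m.sum(),T)"
```

```text
t 24.5 tcp board [-152.3   19.6   35.6] yaw 6.9 F bx,by,z [ 0.33 -0.85  0.22] w 0.06008065254149817
tip z [0.02812883 0.02936374 0.04635691] 887 [ 0.51291141 -0.1247505   0.03553729]
```

```bash

python3 -m handwheel '[[[6,0,-0.4,0,0.007],[6,0,-0.4,0,0],[6,0,-0.4,0,0],[6,0,-0.5,0,0],[6,0,-0.5,0,0]]]' >/dev/null
python3 bf.py
python3 -m handwheel '[[[6,0,-0.5,0,0],[6,0,-0.5,0,0],[6,0,-0.5,0,0],[6,0,-0.5,0,0],[6,0,-0.5,0,0]]]' >/dev/null
python3 bf.py; python3 col.py
python3 -m handwheel '[[[6,0,-0.5,0,0],[6,0,-0.5,0,0],[6,0,-0.5,0,0],[6,0,-0.5,0,0],[6,0,-0.5,0,0]]]' >/dev/null
python3 bf.py; python3 col.py
```

```text
t 25.18 tcp board [-130.4   18.8   37.4] yaw 6.35 F bx,by,z [-2.85 -0.63  0.17] w 0.06001961121298648
t 25.8 tcp board [-105.1   18.9   37.4] yaw 6.36 F bx,by,z [-3.09 -0.14  0.91] w 0.059797424499846465
col [497.5  25.5] [ 76.4 190.7] 7.52 z 0.0966
corners in board frame [[96.7, 58.6], [-93.9, 55.2], [-92.6, -21.2], [98.1, -17.8]] (stop face at 148)
t 26.48 tcp board [-80.   18.8  37.3] yaw 6.36 F bx,by,z [-2.2   0.58 -0.2 ] w 0.060104906956548326
col [494.7  50.7] [ 76.3 190.2] 7.51 z 0.0965
corners in board frame [[121.9, 58.4], [-68.3, 55.0], [-66.9, -21.3], [123.2, -17.9]] (stop face at 148)
```

```bash

python3 -m handwheel '[[[6,0,-0.4,0,0],[6,0,-0.4,0,0],[6,0,-0.4,0,0],[6,0,-0.4,0,0],[6,0,-0.3,0,0]]]' >/dev/null
python3 bf.py
python3 -m handwheel '[[[6,0,-0.15,0,0],[6,0,-0.1,0,0],[6,0,-0.1,0,0],[6,0,-0.1,0,0],[6,0,0,0,0]]]' >/dev/null
python3 bf.py; python3 col.py
```

```text
t 27.15 tcp board [-61.   18.9  37.2] yaw 6.37 F bx,by,z [-2.39 -0.64 -0.11] w 0.0598463901103691
t 27.77 tcp board [-56.7  18.8  37.3] yaw 6.36 F bx,by,z [-0.96  1.02  0.74] w 0.06023901905706631
col [492.3  73.3] [ 76.3 192.1] 7.36 z 0.0965
corners in board frame [[145.7, 58.0], [-46.4, 55.1], [-45.3, -21.2], [146.9, -18.3]] (stop face at 148)
```

```bash

python3 -m handwheel '[[[6,0,-0.1,0,0],[6,0,-0.1,0,0],[6,0,0,0,0]]]' >/dev/null
python3 bf.py
python3 -m handwheel '[[[6,0,-0.1,0,0],[6,0,-0.05,0,0],[6,0,0,0,0]]]' >/dev/null
python3 bf.py; python3 col.py
```

```text
t 28.2 tcp board [-54.6  18.8  37.3] yaw 6.37 F bx,by,z [-2.01  0.09 -0.39] w 0.05980138294183432
t 28.57 tcp board [-54.3  18.9  37.3] yaw 6.33 F bx,by,z [-6.19  1.19  0.32] w 0.05991844220786444
col [492.   75.6] [ 76.4 191.7] 7.47 z 0.0966
corners in board frame [[147.7, 58.3], [-44.0, 55.0], [-42.7, -21.4], [149.0, -18.1]] (stop face at 148)
```

Contact with the stop. I'll press a little more so the foot seats squarely.

```bash

python3 -m handwheel '[[[6,0,-0.1,0,0],[6,0,0,0,0]]]' >/dev/null
python3 bf.py
python3 -m handwheel '[[[6,0,-0.1,0,0],[6,0,0,0,0]]]' >/dev/null
python3 bf.py; python3 col.py; python3 -c "
from h import *
im,d,c=snap('top');P=cloud(c,d);z=P[...,2]
# stop's working edge and column foot edge by rays on the pictures
m=(abs(z-.05)<.006)&(P[...,0]>.36)&(P[...,0]<.63)&(P[...,1]>.14)&(P[...,1]<.23)
q=P[m][:,:2]*1000;print('stop',cv2.minAreaRect(q.astype(np.float32)))
cv2.imwrite('pics/t6.png',cv2.resize(im[190:320,220:400,::-1],None,fx=4,fy=4,interpolation=cv2.INTER_CUBIC))"
```

```text
t 28.88 tcp board [-54.3  18.9  37.5] yaw 6.29 F bx,by,z [-9.17  1.5   0.79] w 0.05979012522680652
t 29.12 tcp board [-54.3  18.9  37.7] yaw 6.26 F bx,by,z [-12.15   3.42   1.55] w 0.05980395993830483
col [492.   75.7] [ 76.4 192. ] 7.51 z 0.0968
corners in board frame [[148.0, 58.4], [-44.0, 55.0], [-42.6, -21.4], [149.3, -18.0]] (stop face at 148)
stop ((497.1693420410156, 189.01002502441406), (218.53802490234375, 32.599891662597656), 6.355911731719971)
```

View pics/t6.png

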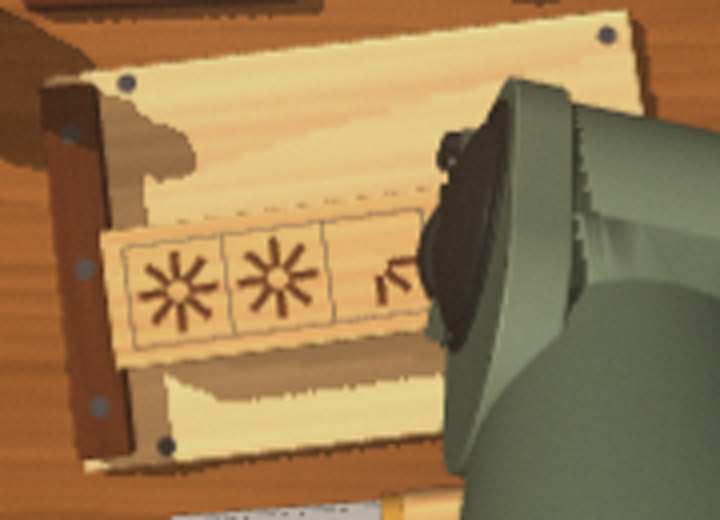

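The foot is at the stop, but the column's axis reads 7.5° against the stop's 6.4°, with the arm partly hiding it. I'll back off and measure unobstructed.

```bash

python3 -m handwheel '[[[6,0,0.5,0,0],[6,0,3,0,0],[6,0,5,0,0],[6,0,5,-2,0],[6,0,2,-3,0]]]' >/dev/null
cat > fin.py <<'E'
from h import *
for i in range(2):
    im,d,c=snap('top',f'fin{i}');P=cloud(c,d);z=P[...,2];X=P[...,0]*1e3;Y=P[...,1]*1e3
    def side(m,ax):  # extreme pts on each scanline -> line fit angle
        return m
    col=(z>.088)&(z<.106)&(X>430)&(X<580)&(Y>-60)&(Y<190)
    n,l,s,_=cv2.connectedComponentsWithStats(cv2.morphologyEx(col.astype(np.uint8),2,np.ones((3,3))));k=(l==1+np.argmax(s[1:,4])).astype(np.uint8)
    ct=max(cv2.findContours(k,0,1)[0],key=cv2.contourArea).reshape(-1,2)
    q=onplane(c,ct,.096)[:,:2]*1e3; r=cv2.minAreaRect(q.astype(np.float32));print('rect',np.round(r[0],1),np.round(r[1],1),round(r[2],2))
    a=np.radians(96.9);e=np.array([np.cos(a),np.sin(a)]);f=np.array([e[1],-e[0]]);g=q-np.array(r[0])
    U=g@e;V=g@f
    def fit(sel,nm,A,Bv):
        k=np.polyfit(A[sel],Bv[sel],1);print(nm,sel.sum(),'slope deg',round(np.degrees(np.arctan(k[0])),2),'off',round(k[1],1))
    fit((abs(U)<80)&(V>30),'side+',U,V);fit((abs(U)<80)&(V<-30),'side-',U,V);fit((abs(V)<30)&(U>80),'foot',V,U);fit((abs(V)<30)&(U<-80),'mouth',V,U)
    sm=(z>.042)&(z<.058)&(X>360)&(X<630)&(Y>140)&(Y<235);k=cv2.morphologyEx(sm.astype(np.uint8),2,np.ones((3,3)))
    ct=max(cv2.findContours(k,0,1)[0],key=cv2.contourArea).reshape(-1,2);g=onplane(c,ct,.05)[:,:2]*1e3-np.array([497.2,189]);U=g@e;V=g@f
    fit((abs(V)<95)&(U>8),'stop far',V,U);fit((abs(V)<95)&(U<-8),'stop near',V,U)
print('(slopes relative to axis 96.9 deg; sides +, ends - for CW)')
E
python3 fin.py; python3 bf.py; python3 col.py
```

```text
rect [491.9  76.2] [ 76.2 190.3] 7.44
side+ 71 slope deg -0.58 off 37.1
side- 75 slope deg -0.59 off -36.9
foot 27 slope deg 0.07 off 94.1
mouth 27 slope deg 1.02 off -94.0
stop far 87 slope deg -0.06 off 14.5
stop near 83 slope deg -0.88 off -12.9
rect [491.9  76.1] [ 76.2 190.3] 7.44
side+ 74 slope deg -0.22 off 36.8
side- 75 slope deg -0.45 off -36.9
foot 27 slope deg 0.38 off 94.0
mouth 27 slope deg 1.02 off -94.0
stop far 86 slope deg -0.61 off 14.6
stop near 82 slope deg -1.08 off -13.0
(slopes relative to axis 96.9 deg; sides +, ends - for CW)
t 29.95 tcp board [-209.3   16.9   90.1] yaw 6.21 F bx,by,z [0.75 0.18 0.18] w 0.06013685536490704
col [491.9  76.2] [ 76.3 190.4] 7.45 z 0.0965
corners in board frame [[147.7, 58.3], [-42.7, 55.1], [-41.4, -21.2], [148.9, -18.0]] (stop face at 148)
```

The top view puts the column about 1° off the stop, near its noise level. I'll take a closer look with the wrist camera, from above and clear.

```bash

python3 -m handwheel '[[[6,0,0,-6,0],[6,0,0,-6,0],[6,0,-5,-6,0],[6,0,-5,-2,0],[6,0,-4,0,0]]]' >/dev/null
python3 -m handwheel '[[[6,0,0,0,0],[6,0,0,0,0]]]' >/dev/null
python3 bf.py; cat > wr.py <<'E'
from h import *
import sys
im,d,c=snap('wrist',sys.argv[1]);P=cloud(c,d);X,Y,z=P[...,0]*1e3,P[...,1]*1e3,P[...,2]
def ct(m,h):
    k=cv2.morphologyEx(m.astype(np.uint8),2,np.ones((3,3)));n,l,s,_=cv2.connectedComponentsWithStats(k);k=(l==1+np.argmax(s[1:,4])).astype(np.uint8)
    return onplane(c,max(cv2.findContours(k,0,1)[0],key=cv2.contourArea).reshape(-1,2),h)[:,:2]*1e3
a=np.radians(96.5);e=np.array([np.cos(a),np.sin(a)]);f=np.array([-e[1],e[0]]);B=np.array([516.3,25.5])
def fit(A,Bv,s,nm):
    if s.sum()<15: print(nm,'few');return
    A,Bv=A[s],Bv[s]
    for _ in range(3):
        k=np.polyfit(A,Bv,1);r=abs(np.polyval(k,A)-Bv);g=r<max(.8,2*np.median(r));A,Bv=A[g],Bv[g]
    print(nm,len(A),'deg',round(np.degrees(np.arctan(k[0])),2),'at0',round(k[1],2),'rms',r.std().round(2))
q=ct((abs(z-.096)<.008)&(X>400)&(X<600)&(Y>-70)&(Y<195),.096)-B;U=q@e;V=q@f
print('col U',U.min(),U.max(),'V',V.min(),V.max())
fit(V,U,(V>-12)&(V<52)&(U>130),'foot dU/dV');fit(U,V,(U>0)&(U<135)&(V>40),'side+ dV/dU');fit(U,V,(U>0)&(U<135)&(V<0),'side- dV/dU')
q=ct((abs(z-.05)<.007)&(X>340)&(X<640)&(Y>120)&(Y<240),.05)-B;U=q@e;V=q@f
print('stop U',U.min(),U.max(),'V',V.min(),V.max())
fit(V,U,(abs(V)<100)&(U>172),'stop far dU/dV');fit(V,U,(V>65)&(V<105)&(U<155),'near+');fit(V,U,(V<-25)&(V>-105)&(U<155),'near-');fit(V,U,((V>65)&(V<105)|(V<-25)&(V>-105))&(U<155),'near both')
E
python3 wr.py w7
```

```text
t 30.88 tcp board [-75.4  19.3 274.3] yaw 6.44 F bx,by,z [-0.08 -0.64  0.05] w 0.060238725975172575
col U -40.80604971186403 101.20022488338407 V -22.65178142692627 55.14009568642307
foot dU/dV few
side+ dV/dU 94 deg 0.87 at0 53.09 rms 0.19
side- dV/dU 108 deg 1.29 at0 -22.02 rms 0.26Traceback (most recent call last):
  File "wr.py", line 17, in <module>
    q=ct((abs(z-.05)<.007)&(X>340)&(X<640)&(Y>120)&(Y<240),.05)-B;U=q@e;V=q@f
      ~~^^^^^^^^^^^^^^^^^^^^^^^^^^^^^^^^^^^^^^^^^^^^^^^^^^^^^^^
  File "wr.py", line 5, in ct
    k=cv2.morphologyEx(m.astype(np.uint8),2,np.ones((3,3)));n,l,s,_=cv2.connectedComponentsWithStats(k);k=(l==1+np.argmax(s[1:,4])).astype(np.uint8)
                                                                                                                ~~~~~~~~~^^^^^^^^^
    return _wrapfunc(a, 'argmax', axis=axis, out=out, **kwds)
    return bound(*args, **kwds)
ValueError: attempt to get argmax of an empty sequence
```

View pics/w7.png

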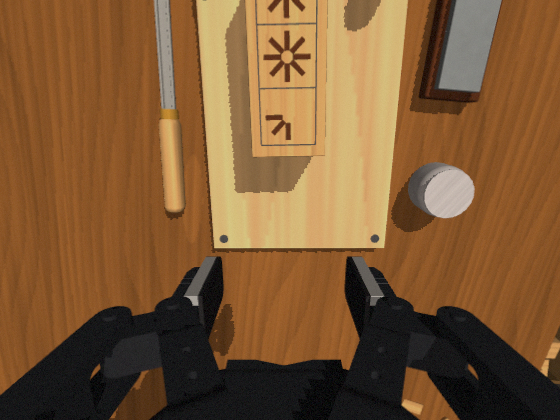

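The view cuts off the stop: the column's mouth edge is at row 155 and the board's near end at row 247. I'll move further forward.

```bash

python3 -m handwheel '[[[6,0,-5,-2,0],[6,0,-5,-1,0],[6,0,-3,0,0],[6,0,0,0,0],[6,0,0,0,0]]]' >/dev/null
python3 bf.py; python3 wr.py w8
```

```text
t 31.55 tcp board [ 52.7  18.5 304.7] yaw 6.29 F bx,by,z [-0.02 -0.61  0.06] w 0.06001827046140252
col U -39.9570927476303 148.97002946708722 V -22.844327957185094 56.028601555474445
foot dU/dV 58 deg -1.16 at0 148.88 rms 0.14
side+ dV/dU 114 deg 1.02 at0 52.98 rms 0.17
side- dV/dU 114 deg 0.84 at0 -21.43 rms 0.16
stop U 149.68465234724948 181.74333860659303 V -110.130503097701 108.9318727731855
stop far dU/dV 155 deg 0.22 at0 180.95 rms 0.01
near+ 32 deg 0.27 at0 149.39 rms 0.0
near- 64 deg 0.18 at0 150.56 rms 0.0
near both 96 deg -0.19 at0 150.12 rms 0.07
```

The close view confirms it: the foot and sides are about 1° out of square with the stop, a gap of about 1.3 mm at the +by corner. I'll fix this with a light push on that side wall only, fingers closed.

```bash

python3 -m handwheel '[[[0,-1.1,5,0,0],[0,-1.1,5,0,0],[0,-1.1,3.2,3,0],[0,0,0,6,0],[0,0,0,6,0]]]' >/dev/null; python3 bf.py
python3 -m handwheel '[[[0,0,0,6,0],[0,0,0,4,0],[0,0,0,1,0],[0,0,0,0,0]]]' >/dev/null; python3 bf.py
```

```text
t 32.23 tcp board [-80.4  51.9 154. ] yaw 6.14 F bx,by,z [ 0.17 -0.4  -0.49] w -0.00022730132440951193
t 32.73 tcp board [-79.   51.8  45.5] yaw 6.29 F bx,by,z [-0.08 -0.51 -0.03] w 0.00011818866087069584
```

```bash

python3 -m handwheel '[[[0,0,-1,0,0],[0,0,-0.8,0,0],[0,0,-0.4,0,0],[0,0,-0.1,0,0],[0,0,0,0,0]]]' >/dev/null; python3 bf.py
python3 -m handwheel '[[[0,0,-0.1,0,0],[0,0,-0.1,0,0],[0,0,0,0,0]]]' >/dev/null; python3 bf.py
python3 col.py
```

```text
t 33.35 tcp board [-55.3  51.5  45.5] yaw 6.38 F bx,by,z [-0.8  -0.41 -0.48] w -2.393803665103422e-05
t 33.73 tcp board [-54.5  51.8  45.4] yaw 6.3 F bx,by,z [-5.56  0.97  0.85] w 5.052430338623299e-06
col [491.6  76.4] [ 76.3 190.3] 7.3 z 0.0965
corners in board frame [[148.0, 58.3], [-42.3, 55.6], [-41.2, -20.7], [149.0, -18.0]] (stop face at 148)
```

```bash

python3 -m handwheel '[[[0,0,-0.1,0,0],[0,0,-0.1,0,0],[0,0,0,0,0]]]' >/dev/null; python3 bf.py; python3 col.py
python3 -m handwheel '[[[0,0,-0.1,0,0],[0,0,-0.1,0,0],[0,0,0,0,0]]]' >/dev/null; python3 bf.py; python3 col.py
```

```text
t 34.15 tcp board [-54.   52.4  45.4] yaw 6.25 F bx,by,z [-10.32   3.3    1.23] w 9.636312221283307e-05
col [491.4  76.5] [ 76.2 190. ] 7.07 z 0.0965
corners in board frame [[148.1, 58.1], [-41.9, 56.2], [-41.1, -20.0], [148.9, -18.2]] (stop face at 148)
t 34.58 tcp board [-53.8  52.7  45.6] yaw 6.18 F bx,by,z [-14.98   4.96   2.81] w -0.00026768935203245396
col [491.1  76.6] [ 76.1 190.3] 6.94 z 0.0966
corners in board frame [[148.5, 58.0], [-41.9, 56.6], [-41.3, -19.6], [149.1, -18.1]] (stop face at 148)
```

The column is turning square (7.45° → 6.94°) and its mouth needs to drift towards +by. I'll follow that sideways while holding the push.

```bash

python3 -m handwheel '[[[0,-0.1,0,0,0],[0,-0.1,0,0,0],[0,-0.1,0,0,0],[0,0,0,0,0]]]' >/dev/null; python3 bf.py; python3 col.py
python3 -m handwheel '[[[0,-0.1,0,0,0],[0,-0.1,-0.05,0,0],[0,0,0,0,0]]]' >/dev/null; python3 bf.py; python3 col.py
```

```text
t 35.12 tcp board [-53.2  54.2  45.9] yaw 6.2 F bx,by,z [-13.46   1.2    1.68] w 0.0001560362112496631
col [490.3  76.9] [ 76.2 190. ] 6.5 z 0.0968
corners in board frame [[149.1, 58.1], [-41.0, 58.1], [-41.0, -18.1], [149.1, -18.1]] (stop face at 148)
t 35.55 tcp board [-53.2  54.9  46.3] yaw 6.19 F bx,by,z [-14.34  -0.32   0.95] w 0.0002735050594578914
col [490.   76.7] [ 76.3 190.6] 6.33 z 0.0968
corners in board frame [[149.3, 58.2], [-41.3, 58.8], [-41.6, -17.5], [149.0, -18.1]] (stop face at 148)
```

Square now (6.3–6.5° against the stop's 6.4°). I'll back off straight, retreat up, and recheck with the wrist camera.

```bash

python3 -m handwheel '[[[0,0,0.3,0,0],[0,0,2,0,0],[0,0,3,0,0],[0,0,0,-6,0],[0,0,0,-6,0]]]' >/dev/null
python3 -m handwheel '[[[0,3,-4,-6,0],[0,0,-5,-6,0],[0,0,-5,-3,0],[0,0,-4,0,0],[0,0,0,0,0]]]' >/dev/null
python3 -m handwheel '[[[0,0,0,0,0]]]' >/dev/null
python3 bf.py; python3 col.py; python3 wr.py w9
```

```text
t 36.98 tcp board [ 60.2  32.9 290.8] yaw 6.38 F bx,by,z [ 0.36 -0.18 -0.21] w -7.372911707380094e-05
col U -39.741498484860195 149.38145903116524 V -19.49388561871514 56.65785556280149
foot dU/dV 59 deg 0.2 at0 149.18 rms 0.0
side+ dV/dU 107 deg -0.07 at0 55.97 rms 0.15
side- dV/dU 118 deg -0.18 at0 -18.49 rms 0.17
stop U 149.31667370264856 181.69304176242426 V -110.02929054651455 108.98608128279267
stop far dU/dV 171 deg -0.06 at0 181.01 rms 0.18
near+ 34 deg -2.07 at0 152.87 rms 0.16
near- 63 deg 0.15 at0 150.11 rms 0.0
near both 97 deg -0.06 at0 149.87 rms 0.21Traceback (most recent call last):
  File "col.py", line 5, in <module>
    n,l,s,_=cv2.connectedComponentsWithStats(m);k=l==1+np.argmax(s[1:,4])
                                                       ~~~~~~~~~^^^^^^^^^
    return _wrapfunc(a, 'argmax', axis=axis, out=out, **kwds)
    return bound(*args, **kwds)
ValueError: attempt to get argmax of an empty sequence
```

View pics/w9.png

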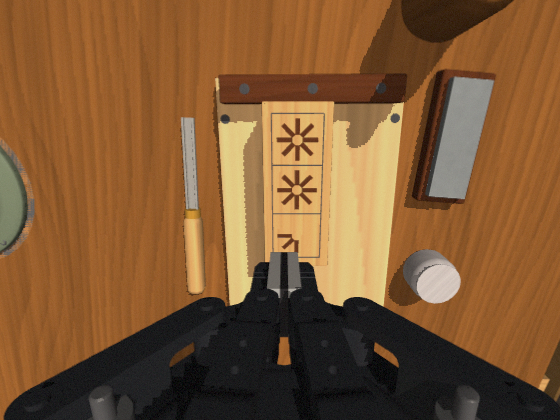

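Foot at the stop and square within about 0.2°. The hand is about 0.2 m above the column and touching nothing. Handing in.

```bash
python3 -c "
from plant import job;print(job.job_done())"
```

```text
the job is handed in; nothing more can be done
None
```

The column now lies flat on the board with its marked face up and its foot against the stop. However, the last 8° or so of the tip-over was not fully controlled. I handed the job in at about 37 s.

**What I did:** I put the fingertips about 25 mm into the mouth, tipped the column over its heel and let it down, then pushed it along to the stop. The first push left it about 1° out of square. A second light push, about 15 N on one side wall, squared it. There was no gripping or lifting.

**Last checks:**
- **Seating:** the close wrist view shows the foot parallel to the stop within about 0.3°. The measured gap is 0.7 mm, which is within camera accuracy.
- **Hand and bench:** the hand is about 0.2 m above the column with no contact force. The mallet, gouge, tin and stone look unmoved in the last pictures I viewed; I did not measure them.

**What failed or disagreed:**
- **Lowering:** control held to about 80° with the heel not slipping. Then, with the column near flat, the heel slid about 8 mm towards the stop. The column settled the rest of the way faster than my hand, so "gently the whole way" was not fully met.
- **Fingertip position:** the cameras showed the fingertips about 8 mm above the reported TCP height, not 17 mm ahead of it as stated. I worked from the camera reading.
- **Final top view:** my last top-view check found no column, probably because the arm was in the way. The final check therefore rests on the wrist camera, which agreed with the top view taken during the final push.

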